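# Shut the leak tester and hold the gauge on its test nipple

## Task

Leak-test the phone in the tester: press the clear-windowed blue lid down until it clicks fully shut, then take the red hand gauge out of its black holder and push its coupler squarely onto the tilted brass nipple until it snaps over the ball head and the orange collar is pressed down most of its way. Finish like that, still gripping the gauge and pushing it against the collar's spring, with the lid shut; leave everything else on the bench where it is.

Things in the scene. Friction and masses are not known exactly. Their poses are not given: they have to be found in the camera images.
- tester: Leak tester, fixed. Aluminium base plate 10 mm thick (140 mm in x; y from -195 to +95 mm) with a white tray on it, 110 mm (x) by 170 mm (y), rim 40 mm above the bench, a phone lying inside. Origin on the bench under the tray's centre; x points to the hinged far side, y to the left seen from the robot, z up.
- lid (a joint): Angle of the lid: 0 shut, growing as its front edge (tester's -x side) rises. Friction hinge: it stays where it is left. From about 0.09 rad down a sprung catch in the middle of the tray's front wall resists (about 5 to 8 N on the pad); past about 0.04 rad it snaps and keeps the lid at 0.
- lid_pad (a point): Centre of the top face of the black rubber press pad, 24 mm (lid's x) by 60 mm (y), in the middle of the lid's front edge. Its z is the lid's upward normal, its x points along the lid to the hinge. With the lid shut it is 51 mm above the bench.
- lid_hinge (a point): Middle of the lid's hinge line, which runs along the tester's y at the tray's far rim, 40 mm above the bench. Lid: 110 mm from hinge to front edge, 170 mm wide, blue frame 6 mm thick, clear window. In the lid's frame (origin here, x as for lid_pad) the pad's centre is 102 mm towards the front, 11 mm above.
- nipple: Brass nipple, fixed, on a grey block at the right end (-y) of the tester's plate, leaning 0.42 rad from vertical, to the right or away from the robot (the block is swivelled each time). Origin at its foot, about 56 mm above the bench; z is the nipple's axis, up out of the block. Along z: steel flange 36 mm wide to 4 mm, neck 8 mm thick, ball head.
- nipple_ball (a point): Centre of the nipple's greased ball head, 12 mm in diameter, 28 mm up the nipple's z from its origin (tip at 34 mm). Pushing the gauge on: its jaws touch the ball with the mouth 27 mm up z, pass its widest point at 22 mm (about 5 to 10 N) and are snapped on below 18 mm; the mouth meets the collar at 18 mm, whose stop is at 10 mm.
- collar (a joint): Travel of the orange seal collar along the nipple's axis: 0 up, 0.008 m down at its stop. A disc 32 mm wide, 5 mm thick round the nipple's neck; its top face stands 18 mm from the nipple's origin when up. Its spring pushes back with 3 N at the start of travel and 11 N at the end, so when nobody pushes it rises again, to about 2 mm down under a snapped-on gauge.
- coupler: Red hand gauge, 250 g, 103 mm long, nose down in the holder. Origin at the centre of the nose's open mouth, z up through the body. Nose: steel tube 28 mm wide to 4 mm (inside 20 mm), then 23 mm (bore 16 mm) to 36 mm, two sprung jaws 6 mm inside. Body: square bar 30 by 30 mm from 36 to 100 mm. Any turn about z fits the nipple.
- coupler_grip (a point): Point on the gauge's axis 80 mm from the mouth, a good place between the fingers. Grip the flat +y and -y faces: a round black dial (36 mm wide, centre 62 mm from the mouth) sticks out of the +x face to 27 mm from the axis.
- holder: Black holder block, fixed, 70 by 70 by 30 mm, upright axes, origin in the middle of its underside. The gauge's nose stands 20 mm deep in its round hole: its mouth is 10 mm above the bench. Lift straight up at least 25 mm to clear it.
- phone: Bystander: dark phone, 150 x 72 x 9 mm, lying on the blue mat (3 mm thick). Origin under its centre.
- driver: Bystander: blue-handled screwdriver, 170 mm, lying on the blue mat.
- spool: Bystander: aluminium solder spool, 56 mm wide, 36 mm high. Origin under its centre.
- meter: Bystander: yellow multimeter, 160 x 80 x 42 mm, lying flat. Origin under its centre.
- carton: Bystander: white carton, 90 x 160 x 60 mm. Origin under its centre.
- bitcase: Bystander: open red bit case, 130 x 190 x 28 mm. Origin under its centre.
There are look-alikes about, which are no part of the job. Of the things like the coupler, leave any that is green, purple or turquoise; of the rest the larger one is meant.

How it is judged:
On the way, in this order (a step that is already met when the one before it is completed fails the run):
1. the lid is clicked fully shut (within 0.04 rad) before the gauge leaves its holder (value of joint lid below 0.04 rad and height (world z) of coupler below 0.03 m), for 0.2 s.
2. the gripper has lifted the gauge out of its holder (height (world z) of coupler above 0.04 m and contact force between the fingers and coupler above 15 N), for 0.1 s.
3. the coupler has snapped over the ball: its mouth is less than 18.5 mm up the nipple, within 4 mm of its axis each way and 0.12 rad of square (z of coupler in the frame of nipple below 0.0185 m and angle between the z axis of coupler and the z axis of nipple, either way round below 0.12 rad and x of coupler in the frame of nipple between -0.004 and 0.004 m and y of coupler in the frame of nipple between -0.004 and 0.004 m), for 0.1 s.
At the end, for the whole second after the job is handed in: Through the last second: lid shut (under 0.04 rad); fingers gripping the gauge (over 15 N); coupler within 4 mm of the nipple's axis each way and 0.12 rad of square, mouth under 14.5 mm up the nipple; orange collar held over 4.5 mm down of its 8 mm (value of joint lid below 0.04 rad and contact force between the fingers and coupler above 15 N and value of joint collar above 0.0045 m and z of coupler in the frame of nipple below 0.0145 m and angle between the z axis of coupler and the z axis of nipple, either way round below 0.12 rad and x of coupler in the frame of nipple between -0.004 and 0.004 m and y of coupler in the frame of nipple between -0.004 and 0.004 m); the arm keeps its last pose, push and grip.
It fails at once if a bystander is pushed more than 30 mm from its place (distance of any of phone, driver, spool, meter, carton, bitcase from where it was at the start of the episode above 0.03 m).
It also fails if it takes over 54 s, if anything falls off the work surface, if the arm or the gripper's body presses on something with over 40 N, if the wrist force passes 120 N, or if a joint passes its speed limit or range.

## Robot

A 6-joint arm with a two-finger parallel gripper is mounted at the origin on the work surface. World frame = base frame: x ahead of the robot, y to its left, z up, the work surface at z = 0. Lengths are in m, angles in rad, forces in N, time in s.
With the tool pointing down it reaches from about 0.35 to 0.875 m from the base axis. Payload 4.2 kg.
Tool frame: the origin (TCP) lies on the mounting face of the last link; the fingertips stand 173 mm ahead of it and the grasp point (between the pads) lies 155 mm ahead of it; z points along the fingers, y is the line along which they close (so a half turn about z gives the same grasp; the last joint's range is limited). The gripper opens to 85 mm and grips with 20 to 120 N. Pads are 22 mm wide; open, the fingers measure 114 mm over their backs; the gripper's body (76 mm by 85 mm) begins 54 mm behind the grasp point. The pads swing forward as they close: fully open they stand 13 mm farther back than shut.
Start: joints at [-0.859, 0.385, 0.008, 0, -1.194, -0.259], TCP at [0.273, -0.562, 0.405] pointing down, gripper open.
Joint ranges: [-3.14, 3.14], [-1.21, 2.06], [-1.07, 1.41], [-3.16, 2.05], [-2.99, -0.16], [-3.1, 3.1]. Speed limits (rad/s): [2.79, 2.79, 3.14, 3.14, 3.14, 3.14].

## Interface

Orientations are given as a unit quaternion [w, x, y, z].
In Python, from workcell import r gives the robot as it stands.
- The arm moves only by the shell command python3 -m crank 'ROWS' [FORCE]. ROWS is JSON, a list that holds one entry, the list of rows, each a list of 7 numbers: the turn, a rotation vector about the tool's x, y, z in rad, then the shift along the tool's x, y, z in m, then the opening, from 0 (shut) to 1 (fully open). A call has exactly 5 rows; each row shifts and turns the commanded pose from where the row before left it, along the tool's axes as they then stand; what a row does not reach is not made up. A row lasts 1/8 s, in which the tool goes at most 62.5 mm and 10.7 degrees, less where a joint would pass 70% of its speed; a pose out of reach is approached as far as the arm can. A call with a gripper value outside its range is refused whole. The fingers move at their own pace and stop on an object; FORCE is the grip in N (left out, the last holds). Time passes only in rows, so rows that do not move let the fingers close, or fill a call up. It gives the time, the measured TCP pose, the force, the opening and the grip force at its end, in the units of the state.
- r.observe(): the state, without advancing time (a new reading comes with each control period).
- r.get_image(name): name is "scene" or "top"; returns the picture (400x640x3 uint8, red, green, blue); there is no depth.
- r.camera_params(name): a dict with "fx", "fy", "cx", "cy" (pixels), "view" (4x4, takes a point from world to camera coordinates). Camera axes: x right, y down, z forward; pixel columns grow to the right and rows downward; lengths in m; the calibration is good to about 2 mm. A picture is of the moment at which its call begins. camera_params takes no time and is no camera call.
- r.sign_off(): hands the job in; it is judged then, once.
The state is a dict: "clock": time; "joints": joint angles; "dq": joint speeds; "joint_efforts": joint torques, N m; "tcp_pos": TCP position; "eef_rot": TCP orientation; "wrist_force": force on the tool from outside, world axes, zero at the start; "ft_torque": the same for the moment, N m; "grip_width": finger opening in m; "finger_force": force on a finger pad.
Only numpy, scipy, OpenCV 4.12 (cv2) and the standard library are available. Lean on these libraries where they do the work, as an engineer would, in place of code of your own. Each camera call takes 0.05 s, during which the arm holds its last target. There are 200 camera calls.

## Working session

There is one attempt and no reset: what is moved stays moved. The work goes in short steps, Python scripts to look and compute and a shell command to move; the robot and the scene stay as the last step left them, time stands still between calls to the robot, and variables do not carry over. Pictures are saved under pics/ and viewed, at most 11 in all, crops included, and the job is handed in when it is done.

```bash
mkdir -p pics; ls
python3 - <<'E'
from workcell import r
import cv2,numpy as np
for n in("scene","top"):
    im=r.get_image(n); cv2.imwrite(f"pics/{n}0.png",im[...,::-1])
    p=r.camera_params(n); print(n,p["fx"],p["fy"],p["cx"],p["cy"]);print(np.round(p["view"],4).tolist())
print(r.observe())
E
```

```text
pics
scene 467.3849743096238 467.3849743096238 323.3694339566194 211.4828096666005
[[-0.7055, 0.7086, -0.007, 0.4221], [0.5544, 0.5458, -0.6283, -0.2956], [-0.4414, -0.4472, -0.7779, 1.8002], [0.0, 0.0, 0.0, 1.0]]
top 432.30044759847954 432.30044759847954 318.18027087621834 195.74331233626168
[[0.0048, -1.0, 0.0004, 0.0134], [-0.9883, -0.0048, -0.1523, 0.624], [0.1523, 0.0003, -0.9883, 1.5089], [0.0, 0.0, 0.0, 1.0]]
{'clock': 0.1, 'joints': array([-8.59385446e-01,  3.85505885e-01,  6.77201524e-03, -4.26358094e-04,
       -1.19398945e+00, -2.58603436e-01]), 'dq': array([-3.40876256e-05, -1.66515696e-03,  3.77806771e-03,  1.74683104e-03,
        7.87259967e-04,  3.17173394e-04]), 'joint_efforts': array([-2.03268792e-03, -3.93318164e+01,  1.88927293e+01,  4.19802323e+00,
       -2.60457578e-03,  2.21291785e-06]), 'tcp_pos': array([ 0.27339213, -0.56184333,  0.40371981]), 'eef_rot': array([-2.73900961e-04, -2.24397749e-01,  9.74497144e-01,  9.44757990e-04]), 'wrist_force': array([ 0.61701756, -0.59013178,  0.65691452]), 'ft_torque': array([ 0.02285881,  0.02336452, -0.02105291]), 'finger_force': 0.0, 'grip_width': 0.08557880404005713}
```

View pics/scene0.png

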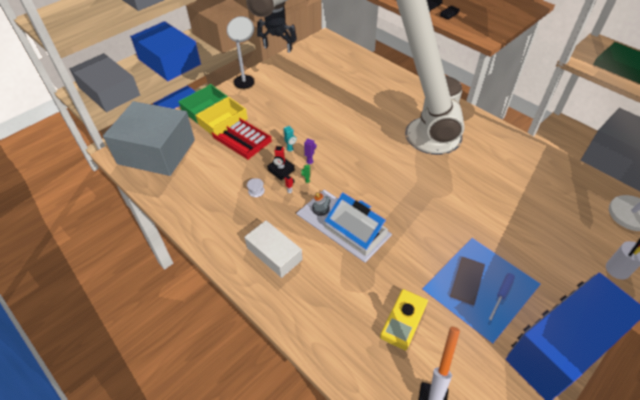

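View pics/top0.png

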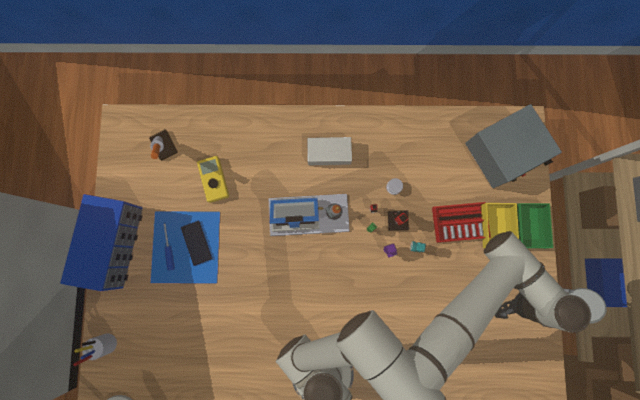

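The scene view shows the tester near (345,225), with the lid open; the black holder with the red gauge is near (280,165). In the top view the tester is near (308,214), the nipple near (335,211) and the holder near (398,220). Next I'll enlarge these regions.

Run:
```python
import cv2,numpy as np
s=cv2.imread("pics/scene0.png")[130:265,240:400]; t=cv2.imread("pics/top0.png")[170:270,260:430]
a=cv2.resize(s,(710,600),interpolation=cv2.INTER_CUBIC) # 4.44x
b=cv2.resize(t,None,fx=4.7,fy=4.7,interpolation=cv2.INTER_CUBIC)
cv2.imwrite("pics/s1.png",a);cv2.imwrite("pics/t1.png",b)
```

```text
(no output)
```

View pics/s1.png

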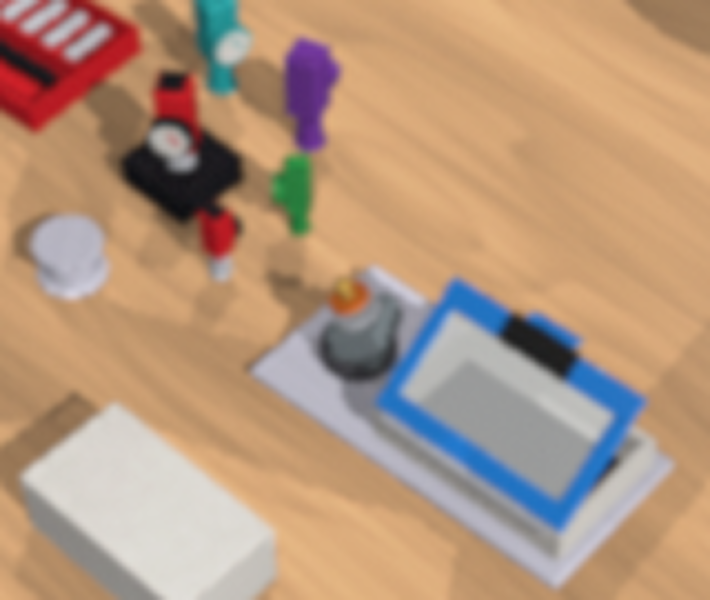

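View pics/t1.png

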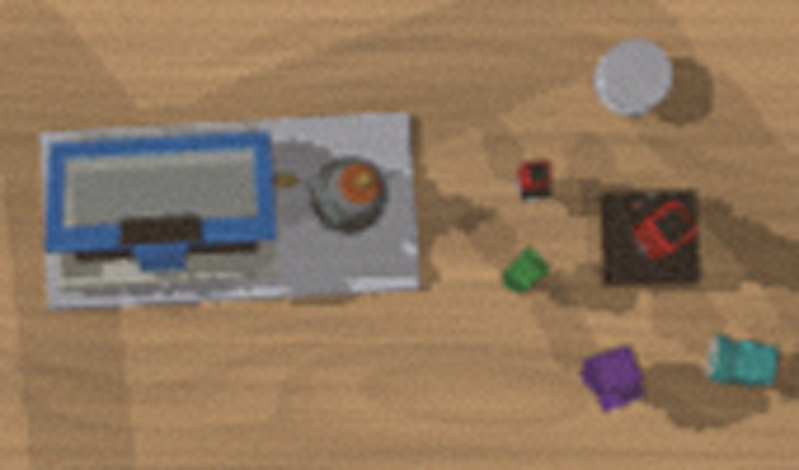

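s1/t1 show the plate corners, the lid half open with its pad at s1(540,345)/t1(160,231), the nipple ball at s1(347,288)/t1(363,182), and the holder with the large red gauge at t1(650,237). Next: averaged, larger tiles of the nipple and gauge.

Run:
```python
from workcell import r
import cv2,numpy as np
T=[]
for n,rs in(("scene",[(307,184,33),(261,142,41)]),("top",[(318,196,33),(382,205,33)])):
    im=np.mean([r.get_image(n).astype(float) for _ in range(4)],0)[...,::-1]
    np.save(f"{n}.npy",im)
    for x,y,w in rs:
        c=im[y:y+33,x:x+33] if w==33 else im[y:y+41,x:x+41]
        T.append(np.clip(cv2.resize(c,(300,300),interpolation=cv2.INTER_CUBIC)*1.3,0,255))
cv2.imwrite("pics/z.png",np.vstack([np.hstack(T[:2]),np.hstack(T[2:])]))
```

```text
[ WARN:0@10.326] global loadsave.cpp:1063 imwrite_ Unsupported depth image for selected encoder is fallbacked to CV_8U.
```

View pics/z.png

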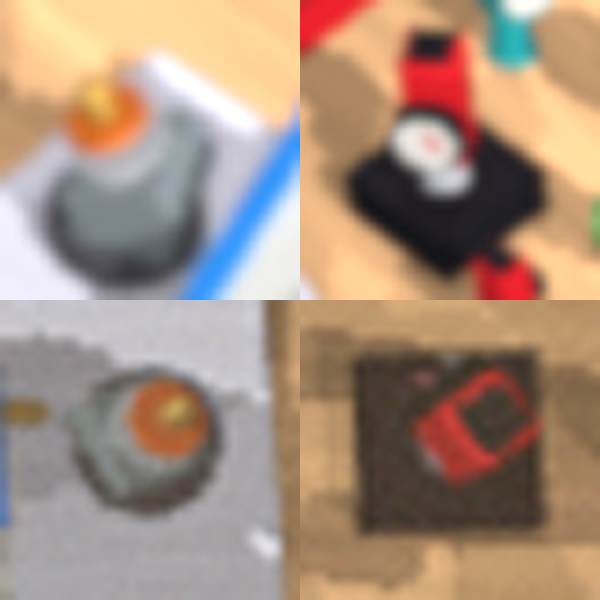

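Tile positions (nipple tiles ×9.09, gauge scene tile ×7.32): ball scene (100,100), top (180,108). Collar scene (105,117), top (170,117). Gauge cap scene (132,47), top (197,120). Gauge edges in the top tile run about 36°, and the dial faces the scene camera.

```bash
cat > fit.py <<'E'
from workcell import r
import numpy as np
from scipy.optimize import least_squares
P={n:r.camera_params(n) for n in("scene","top")}
def proj(n,X):
    p=P[n];c=np.asarray(p["view"])[:3]@np.append(X,1);return np.array([p["fx"]*c[0]/c[2]+p["cx"],p["fy"]*c[1]/c[2]+p["cy"]])
def px(pt,s,o): return (np.array(pt)+.5)/s-.5+np.array(o)
s1=lambda *p:("scene",px(p,4.44,(240,130)));t1=lambda *p:("top",px(p,4.7,(260,170)))
zs=lambda *p:("scene",px(p,9.09,(307,184)));zt=lambda *p:("top",px(p,9.09,(318,196)))
gs=lambda *p:("scene",px(p,7.317,(261,142)));gt=lambda *p:("top",px(p,9.09,(382,205)))
def Rz(a):return np.array([[np.cos(a),-np.sin(a),0],[np.sin(a),np.cos(a),0],[0,0,1]])
def solve(f,obs,x0):
    g=lambda v:np.concatenate([proj(n,X)-q for X,(n,q) in zip(f(v),obs)])
    s=least_squares(g,x0,loss="soft_l1");print(np.round(s.x,4),"res px",np.round(g(s.x).reshape(-1,2),1).tolist());return s.x
if __name__=="__main__":
    C=[(.07,.095),(.07,-.195),(-.07,-.195),(-.07,.095)]
    def lidp(v,x,y,z):  # x distance to front, z above
        a=v[3];return Rz(v[2])@np.array([.055-x*np.cos(a)+z*-np.sin(a)*-1*1,y,.04+x*np.sin(a)+z*np.cos(a)])+[v[0],v[1],0]
    def tester(v):
        o=[Rz(v[2])@[x,y,.01]+[v[0],v[1],0] for x,y in C]
        L=[(0,.085,.006),(0,-.085,.006),(.11,.085,.006),(.11,-.085,.006),(.102,0,.011)]
        l=[lidp(v,*k) for k in L]
        return o+o+l+l
    obs=[t1(42,132),t1(408,113),t1(418,288),t1(48,306),s1(558,585),s1(250,370),s1(370,268),s1(675,463),
     t1(48,143),t1(272,132),t1(46,252),t1(276,238),t1(160,231),s1(560,525),s1(380,400),s1(645,400),s1(458,280),s1(540,345)]
    v=solve(tester,obs,[.6,0,0,.6]);print("pad",lidp(v,.102,0,.011),"hinge",lidp(v,0,0,0))
    def nip(w):
        d=np.array([np.sin(.42)*np.cos(w[2]),np.sin(.42)*np.sin(w[2]),np.cos(.42)]);f=np.array([w[0],w[1],.056])
        return [f+.028*d,f+.017*d]*2
    for a0 in(-1.5,0):
        w=solve(nip,[zs(100,100),zs(105,117),zt(180,108),zt(170,117)],[.58,-.1,a0])
        print("foot in tester",Rz(-v[2])@[w[0]-v[0],w[1]-v[1],0],"az rel",w[2]-v[2])
    solve(lambda w:[[w[0],w[1],.113]]*2,[gs(132,47),gt(197,120)],[.58,-.27])
    hc=[(.035,.035),(.035,-.035),(-.035,-.035),(-.035,.035)]
    solve(lambda w:[Rz(w[2])@[x,y,.03]+[w[0],w[1],0] for x,y in hc],[t1(602,193),t1(697,190),t1(699,284),t1(604,285)],[.58,-.27,0])
E
python3 fit.py
```

```text
[0.5565 0.1019 0.064  0.5959] res px [[-0.5, 0.4], [0.1, -0.2], [0.6, 0.5], [-0.2, 1.4], [-0.4, -0.2], [-0.0, -0.2], [0.7, -1.1], [0.3, -0.7], [0.0, -0.4], [-0.5, -0.8], [-0.4, 0.1], [0.1, 0.1], [-0.0, 0.4], [-0.3, 2.7], [-2.1, 1.6], [0.5, 0.3], [-0.9, -0.5], [-0.1, 0.3]]
pad [0.53327001 0.10038646 0.10635076] hinge [0.6113567  0.10539103 0.04      ]
[ 0.5695 -0.0418 -0.8637] res px [[-0.8, -0.0], [0.1, 0.2], [-0.2, 0.2], [-0.2, 0.4]]
foot in tester [ 0.00382894 -0.14425707  0.        ] az rel -0.9277120118870303
[ 0.5695 -0.0418 -0.8636] res px [[-0.8, -0.0], [0.1, 0.2], [-0.2, 0.2], [-0.2, 0.4]]
foot in tester [ 0.00382849 -0.14425741  0.        ] az rel -0.9276507553800729
[ 0.539  -0.2744] res px [[-0.1, -0.2], [-0.2, 0.0]]
[ 0.5386 -0.2723  0.0127] res px [[0.3, 0.0], [-0.6, 0.5], [-0.3, -0.2], [0.5, -0.2]]
```

```bash
cat > nip.py <<'E'
from fit import *
import cv2
from scipy.optimize import minimize
def frame(az):
    d=np.array([np.sin(.42)*np.cos(az),np.sin(.42)*np.sin(az),np.cos(.42)]);e=np.array([-np.sin(az),np.cos(az),0]);return np.cross(e,d),e,d
th=np.linspace(0,2*np.pi,40)
def ring(f,az,r_,z): a,e,d=frame(az);return [f+r_*(np.cos(t)*a+np.sin(t)*e)+z*d for t in th]
def ball(f,az): return [q for z in np.linspace(-.0058,.0058,7) for q in ring(f,az,np.sqrt(.006**2-z*z),.028+z)]+ring(f,az,.004,.018)
W={"scene":(307,184,22),"top":(324,200,22)}
IM={n:np.load(f"{n}.npy") for n in W}
F={}
for n,(x,y,w) in W.items():
    b,g,r_=[IM[n][y:y+w,x:x+w,k] for k in range(3)];F[n]=(r_-1.5*g+.5*b)
S=8
def hull(n,pts,sh):
    x,y,w=W[n];q=np.array([proj(n,p) for p in pts])+sh
    m=np.zeros((w*S,w*S),np.float32);cv2.fillPoly(m,[cv2.convexHull(np.int32(np.round(((q-[x,y]+.5)*S-.5)*16)))],1,shift=4);return m
def cost(v,full=False):
    f=np.array([v[0],v[1],.056*1]);c=0
    for n in W:
        sh=np.array(v[3:5]) if n=="scene" else np.zeros(2)
        m=hull(n,ring(f,v[2],.016,.018-.0)+ring(f,v[2],.016,.013),sh)*(1-hull(n,ball(f,v[2]),sh))
        m=cv2.resize(cv2.GaussianBlur(m,(0,0),abs(v[5])*S+.1),(W[n][2],)*2,interpolation=cv2.INTER_AREA).ravel()
        A=np.stack([m,np.ones_like(m)],1);y=F[n].ravel();k,*_=np.linalg.lstsq(A,y,rcond=None);c+=np.mean((A@k-y)**2)/np.var(y)
    return c+.02*((v[3]/.5)**2+(v[4]/.5)**2)
if __name__=="__main__":
    for az in(-1.7,-1.3,-.9,-.5,-.1):
        best=minimize(lambda u:cost([u[0],u[1],az,u[2],u[3],u[4]]),[.57,-.042,0,0,.7],method="Nelder-Mead",options=dict(initial_simplex=np.array([.57,-.042,0,0,.7])+np.vstack([np.zeros(5),np.diag([.004,.004,.4,.4,.3])]),maxiter=250))
        f=np.array([*best.x[:2],.056]);print(az,round(best.fun,4),np.round(best.x,4),"ball",np.round(f+.028*frame(az)[2],4))
E
python3 nip.py
```

```text
-1.7 0.6323 [ 0.576  -0.04    0.0197 -0.0934  0.458 ] ball [ 0.5745 -0.0514  0.0816]
-1.3 0.5887 [ 0.5728 -0.0406  0.0988 -0.1289  0.4151] ball [ 0.5758 -0.0516  0.0816]
-0.9 0.6071 [ 0.5705 -0.0419  0.1222 -0.2964  0.4157] ball [ 0.5776 -0.0509  0.0816]
-0.5 0.6839 [ 0.5682 -0.0442  0.1373 -0.1435  0.5751] ball [ 0.5782 -0.0497  0.0816]
-0.1 0.7681 [ 0.5674 -0.0477  0.0764 -0.418   0.6193] ball [ 0.5788 -0.0488  0.0816]
```

Run:
```python
from nip import *
rows=[]
for n,(x,y,w) in {"scene":(305,180,33),"top":(318,196,33)}.items():
    row=[]
    for az,fx,fy in((-.8,.570,-.0423),(-1.15,.572,-.0412),(-1.5,.5745,-.0402)):
        s=266/w;im=np.clip(cv2.resize(IM[n][y:y+w,x:x+w],(266,266),interpolation=cv2.INTER_CUBIC)*1.2,0,255).astype(np.uint8)
        f=np.array([fx,fy,.056])
        for pts,c in((ring(f,az,.018,.004),(255,255,0)),(ring(f,az,.018,0),(255,0,255)),(ring(f,az,.016,.018),(0,255,0)),):
            q=np.array([((proj(n,p)-[x,y]+.5)*s-.5) for p in pts]);cv2.polylines(im,[np.int32(q*16)],True,c,1,cv2.LINE_AA,4)
        q=np.array([((proj(n,p)-[x,y]+.5)*s-.5) for p in ball(f,az)[:280]]);cv2.polylines(im,[cv2.convexHull(np.int32(q*16))],True,(255,0,0),1,cv2.LINE_AA,4)
        row.append(im)
    rows.append(np.hstack(row))
cv2.imwrite("pics/ov.png",np.vstack(rows))
```

```text
(no output)
```

View pics/ov.png

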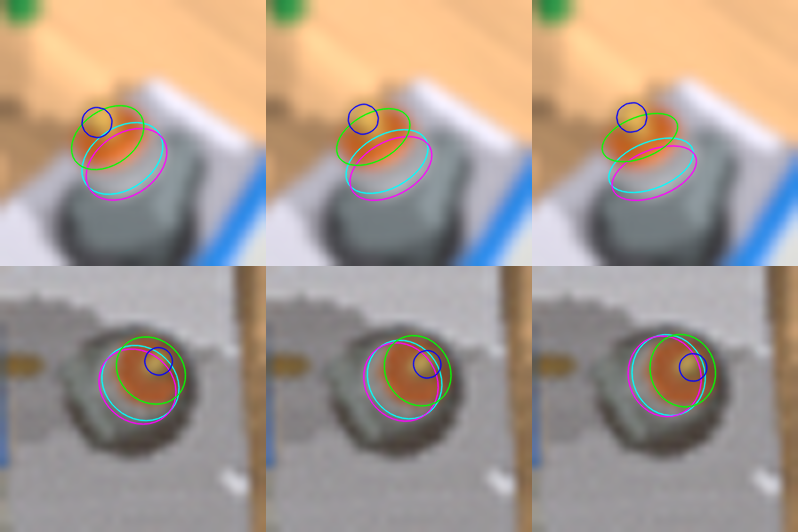

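Overlays put the lean azimuth near -0.9 rad (scene flange fits best in the left and middle tiles). That's good enough, so I'm moving to above the lid pad with the gripper closed.

```bash
cat > go.py <<'E'
import sys,numpy as np
from workcell import r
from scipy.spatial.transform import Rotation as R
def tool():
    s=r.observe();q=s["eef_rot"];return s,R.from_quat([q[1],q[2],q[3],q[0]])
def report(target,d=.155):  # target of point d ahead of TCP
    s,T=tool();p=s["tcp_pos"]+d*T.as_matrix()[:,2]
    print("clock",s["clock"],"pt",np.round(p,4),"F",np.round(s["wrist_force"],1),"shift tool",np.round(T.inv().apply(np.array(target)-p),4));print(np.round(T.as_matrix(),3).tolist())
if __name__=="__main__": report([float(a) for a in sys.argv[1:4]],float(sys.argv[4]))
E
python3 -m crank '[[[0,0,0,-0.040,0.037,0,0],[0,0,0,-0.043,0.040,0.006,0],[0,0,0,-0.043,0.040,0.006,0],[0,0,0,-0.043,0.040,0.006,0],[0,0,0,-0.043,0.040,0.006,0]]]' 60
python3 -m crank '[[[0,0,0,-0.043,0.040,0.006,0],[0,0,0,-0.043,0.040,0.006,0],[0,0,0,-0.043,0.040,0.006,0],[0,0,0,-0.043,0.040,0.006,0],[0,0,0,-0.043,0.040,0.006,0]]]'
python3 go.py 0.530 0.100 0.13 .173
```

```text
clock: 1.12
tcp_pos: [0.3782, -0.2904, 0.3809]
eef_rot: [0.0, -0.224, 0.974, -0.0]
wrist_force: [0.5, -0.0, 0.3]
grip_width: -0.0001
finger_force: 0.0
clock: 1.75
tcp_pos: [0.4841, -0.0162, 0.351]
eef_rot: [0.001, -0.225, 0.974, -0.0]
wrist_force: [0.8, -1.0, 0.3]
grip_width: -0.0002
finger_force: 0.0
clock 1.75 pt [ 0.4843 -0.0162  0.178 ] F [ 0.8 -1.   0.3] shift tool [-0.0919  0.0845  0.0481]
[[-0.899, -0.438, 0.001], [-0.438, 0.899, 0.0], [-0.001, -0.0, -1.0]]
```

```bash
python3 -m crank '[[[0,0,0,-0.032,0.029,0.005,0],[0,0,0,-0.032,0.029,0.010,0],[0,0,0,-0.019,0.018,0.010,0],[0,0,0,0,0,0.010,0],[0,0,0,0,0,0,0]]]'
python3 go.py 0.529 0.100 0.106 .173
```

```text
clock: 2.38
tcp_pos: [0.5245, 0.0857, 0.3146]
eef_rot: [-0.002, -0.224, 0.975, -0.0]
wrist_force: [0.2, 0.6, 0.1]
grip_width: -0.0
finger_force: 0.0
clock 2.375 pt [0.524  0.0855 0.1416] F [0.2 0.6 0.1] shift tool [-0.011   0.0109  0.0356]
[[-0.9, -0.437, -0.003], [-0.437, 0.9, -0.001], [0.003, 0.0, -1.0]]
```

```bash
python3 -m crank '[[[0,0,0,-0.010,0.010,0.028,0],[0,0,0,0.006,0.004,0.012,0],[0,0,0,0.005,0.003,0.013,0],[0,0,0,0.003,0.002,0.014,0],[0,0,0,0,0,0,0]]]'
python3 go.py 0.509 0.099 0.050 .173
```

```text
clock: 3.0
tcp_pos: [0.5126, 0.1014, 0.2478]
eef_rot: [-0.001, -0.224, 0.975, -0.0]
wrist_force: [0.4, 0.4, -0.0]
grip_width: -0.0001
finger_force: 0.0
clock 3.0 pt [0.5123 0.1013 0.0748] F [ 0.4  0.4 -0. ] shift tool [ 0.0039 -0.0006  0.0248]
[[-0.899, -0.437, -0.002], [-0.437, 0.899, -0.001], [0.002, 0.0, -1.0]]
```

```bash
python3 -m crank '[[[0,0,0,0.002,0,0.007,0],[0,0,0,0.001,0,0.006,0],[0,0,0,0.001,0,0.005,0],[0,0,0,0,0,0.005,0],[0,0,0,0,0,0.003,0]]]'
python3 - <<'E'
from workcell import r
import cv2
print(r.observe()["wrist_force"],r.observe()["tcp_pos"])
a=r.get_image("scene")[150:265,280:420,::-1];b=r.get_image("top")[180:280,250:370,::-1]
cv2.imwrite("pics/l1.png",cv2.hconcat([cv2.resize(a,(420,345),interpolation=2),cv2.resize(b,(360,345),interpolation=2)]))
E
```

```text
clock: 3.62
tcp_pos: [0.5096, 0.1002, 0.224]
eef_rot: [-0.0, -0.225, 0.974, -0.0]
wrist_force: [-9.0, 1.8, 26.1]
grip_width: 0.0
finger_force: 13.0
[-9.04595972  1.83981904 26.12027821] [0.50958367 0.10023189 0.22399512]
```

View pics/l1.png

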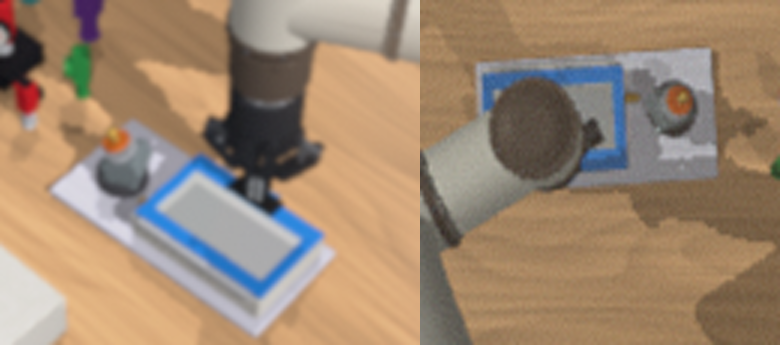

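The lid lies flat on the tray under the fingers, with the tip at 51 mm and 26 N, so it is shut. Retreating, then moving to above the gauge.

```bash
python3 -m crank '[[[0,0,0,0,0,-0.040,0],[0,0,0,0,0,-0.060,0.3],[0,0,0,0.019,-0.050,-0.020,1],[0,0,0,0.019,-0.050,0,1],[0,0,0,0.019,-0.050,0,1]]]'
python3 -m crank '[[[0,0,0,0.019,-0.050,0,1],[0,0,0,0.019,-0.050,0,1],[0,0,0,0.019,-0.050,0,1],[0,0,-0.17,0,0,0,1],[0,0,0,0,0,0,1]]]'
python3 go.py 0.539 -0.2735 0.09 .155
```

```text
clock: 4.35
tcp_pos: [0.5239, -0.0612, 0.343]
eef_rot: [0.001, -0.225, 0.974, -0.0]
wrist_force: [0.5, 0.8, 0.3]
grip_width: 0.0723
finger_force: 0.0
clock: 4.97
tcp_pos: [0.5381, -0.2204, 0.342]
eef_rot: [-0.0, -0.305, 0.952, 0.0]
wrist_force: [0.6, 0.7, -0.2]
grip_width: 0.0857
finger_force: 0.0
clock 4.975 pt [ 0.538  -0.2203  0.187 ] F [ 0.6  0.7 -0.2] shift tool [ 0.03  -0.044  0.097]
[[-0.814, -0.581, -0.001], [-0.581, 0.814, 0.0], [0.001, 0.001, -1.0]]
```

```bash
python3 -m crank '[[[0,0,0,0.015,-0.022,0,1],[0,0,0,0.015,-0.022,0,1],[0,0,0,0,0,0,1],[0,0,0,0,0,0.025,1],[0,0,0,0,0,0,1]]]'
python3 - <<'E'
from go import *
report([.539,-.2735,.09])
import cv2
a=r.get_image("scene")[110:210,230:350,::-1];b=r.get_image("top")[170:270,340:460,::-1]
cv2.imwrite("pics/g1.png",cv2.hconcat([cv2.resize(a,(400,333),interpolation=2),cv2.resize(b,(400,333),interpolation=2)]))
E
```

```text
clock: 5.6
tcp_pos: [0.5391, -0.2716, 0.3158]
eef_rot: [-0.002, -0.306, 0.952, 0.001]
wrist_force: [-0.5, 0.2, -0.2]
grip_width: 0.0851
finger_force: 0.0
clock 5.6 pt [ 0.5384 -0.2714  0.1608] F [-0.5  0.2 -0.2] shift tool [ 0.0006 -0.0024  0.0708]
[[-0.813, -0.583, -0.005], [-0.583, 0.813, 0.002], [0.003, 0.004, -1.0]]
```

View pics/g1.png

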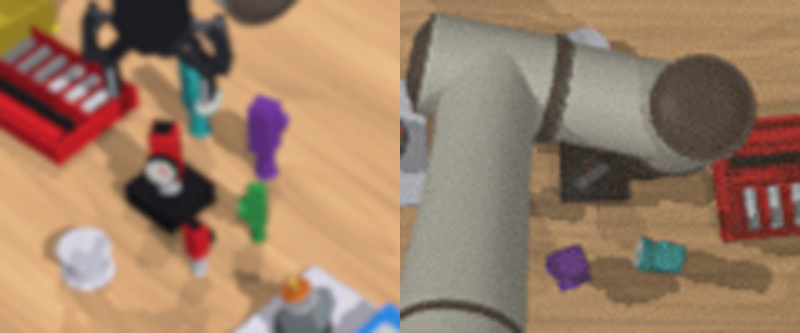

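The open fingers straddle the gauge: gripper centre at about (158,50), gauge top at (163,130). Descend and grip.

```bash
python3 -m crank '[[[0,0,0,0,-0.001,0.025,1],[0,0,0,0,-0.001,0.025,1],[0,0,0,0,0,0.020,1],[0,0,0,0,0,0,1],[0,0,0,0,0,0,1]]]'
python3 -m crank '[[[0,0,0,0,0,0,0],[0,0,0,0,0,0,0],[0,0,0,0,0,0,0],[0,0,0,0,0,0,0],[0,0,0,0,0,0,0]]]' 70
python3 go.py 0.539 -0.2735 0.09 .155
```

```text
clock: 6.32
tcp_pos: [0.5415, -0.2744, 0.2492]
eef_rot: [0.001, -0.307, 0.952, -0.001]
wrist_force: [-0.1, -0.3, 0.3]
grip_width: 0.085
finger_force: 0.0
clock: 6.95
tcp_pos: [0.5409, -0.2744, 0.2482]
eef_rot: [0.0, -0.306, 0.952, -0.0]
wrist_force: [-1.0, 0.1, 3.2]
grip_width: 0.0294
finger_force: 69.2
clock 6.95 pt [ 0.541  -0.2745  0.0932] F [-1.   0.1  3.2] shift tool [0.001  0.0019 0.0032]
[[-0.812, -0.583, 0.0], [-0.583, 0.812, -0.0], [-0.0, -0.0, -1.0]]
```

```bash
python3 -m crank '[[[0,0,0,0,0,-0.015,0],[0,0,0,0,0,-0.025,0],[0,0,0,0,0,-0.040,0],[0,0,0,0,0,-0.040,0],[0,0,0,0,0,-0.010,0]]]'
python3 -m crank '[[[0,0,0,0,0,0,0],[0,0,0,-0.020,0.035,0,0],[-0.14,0,0,-0.020,0.035,0,0],[-0.14,0,0,0,0,0,0],[-0.14,0,0,0,0,0,0]]]'
python3 go.py 0.6038 -0.0848 0.1730 .155
```

```text
clock: 7.58
tcp_pos: [0.5409, -0.2746, 0.381]
eef_rot: [0.002, -0.306, 0.952, -0.001]
wrist_force: [-0.0, 0.4, -2.4]
grip_width: 0.0294
finger_force: 69.8
clock: 8.2
tcp_pos: [0.5323, -0.1934, 0.3757]
eef_rot: [-0.066, -0.3, 0.93, 0.202]
wrist_force: [-0.7, -0.8, -3.1]
grip_width: 0.0292
finger_force: 70.3
clock 8.2 pt [ 0.4945 -0.1414  0.2346] F [-0.7 -0.8 -3.1] shift tool [-0.1219 -0.0418  0.0484]
[[-0.812, -0.531, -0.244], [-0.584, 0.739, 0.335], [0.002, 0.415, -0.91]]
```

```bash
python3 -m crank '[[[0,0,0,-0.040,-0.014,0,0],[0,0,0,-0.040,-0.014,0,0],[0,0,0,-0.040,-0.014,0,0],[0,0,0,0,0,0.018,0],[0,0,0,0,0,0.018,0]]]'
python3 -m crank '[[[0,0,0,0,0,0,0],[0,0,0,0,0,0,0],[0,0,0,0,0,0,0],[0,0,0,0,0,0,0],[0,0,0,0,0,0,0]]]'
python3 - <<'E'
from go import *
from fit import P,proj
import cv2
report([.6038,-.0848,.1730]); print(r.observe()["ft_torque"])
T=[]
for n,(x,y,w,h) in {"scene":(285,150,60,60),"top":(310,180,60,60)}.items():
    im=np.mean([r.get_image(n).astype(float) for _ in range(3)],0)[...,::-1]; np.save(n+"2.npy",im)
    T.append(np.clip(cv2.resize(im[y:y+h,x:x+w],(400,400),interpolation=cv2.INTER_CUBIC)*1.2,0,255).astype(np.uint8))
cv2.imwrite("pics/n1.png",np.hstack(T))
E
```

```text
clock: 8.82
tcp_pos: [0.6438, -0.143, 0.3237]
eef_rot: [-0.066, -0.299, 0.931, 0.2]
wrist_force: [-0.1, -0.3, -2.4]
grip_width: 0.0292
finger_force: 70.3
clock: 9.45
tcp_pos: [0.6437, -0.1437, 0.3282]
eef_rot: [-0.063, -0.3, 0.931, 0.198]
wrist_force: [-0.0, 0.6, -3.3]
grip_width: 0.0292
finger_force: 70.2
clock 9.45 pt [ 0.607  -0.0923  0.1866] F [-0.   0.6 -3.3] shift tool [-0.0018  0.0017  0.0157]
[[-0.812, -0.533, -0.237], [-0.583, 0.742, 0.331], [-0.001, 0.407, -0.913]]
[-0.90834759 -0.62815022 -0.01913312]
```

View pics/n1.png

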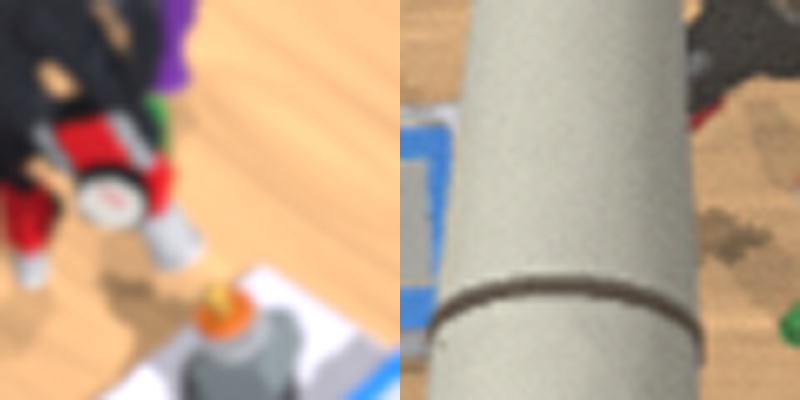

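The scene tile shows the gauge nose (mouth ≈(183,255)) just above the ball (≈(217,298)). The arm hides the top view. Checking the projected model against it.

Run:
```python
from go import *
from nip import *
s,T=tool();M=T.as_matrix();tcp=s["tcp_pos"];a=-M[:,2];mouth=tcp-.2382*a
s_=400/60
im=np.clip(cv2.resize(np.load("scene2.npy")[145:205,285:345],(600,600),interpolation=cv2.INTER_CUBIC)*1.2,0,255).astype(np.uint8)
t=lambda p:((proj("scene",p)-[285,145]+.5)*10-.5)
L=lambda P_,c,cl=True:cv2.polylines(im,[np.int32(np.array([t(p) for p in P_])*16)],cl,c,1,cv2.LINE_AA,4)
def rg(z,rr): return [mouth+z*a+rr*(np.cos(k)*M[:,0]+np.sin(k)*M[:,1]) for k in th]
for z,rr in((0,.014),(.004,.014),(.036,.0115)): L(rg(z,rr),(0,255,0))
for z in(.036,.1): L([mouth+z*a+.015*(i*M[:,0]+j*M[:,1]) for i,j in((1,1),(1,-1),(-1,-1),(-1,1))],(0,255,0))
L([mouth+.062*a-.027*M[:,0]+.018*(np.cos(k)*a+np.sin(k)*M[:,1]) for k in th],(255,0,0))
L([mouth,mouth-.06*a],(0,255,0),False)
for az,c in((-.65,(255,0,255)),(-.93,(255,255,0)),(-1.2,(0,0,0))):
    b=np.array([.5773,-.0511,.0816]);d=frame(az)[2];f=b-.028*d;L([f,f+.05*d],c,False);L(ring(f,az,.016,.018),c)
    print(az,"angle to tool",np.arccos(d@a))
cv2.imwrite("pics/m1.png",im);print(mouth)
```

```text
-0.65 angle to tool 0.12114902986975012
-0.93 angle to tool 0.007349470407598711
-1.2 angle to tool 0.10252072951273114
[ 0.58708117 -0.06457092  0.11022314]
```

View pics/m1.png

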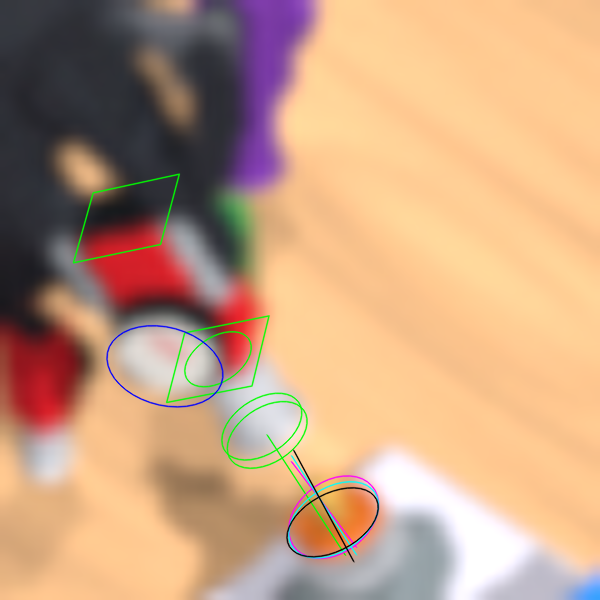

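The model overlay matches the picture to about 1 px. Correct sideways by 1.5 mm and advance slowly.

```bash
python3 -m crank '[[[0,0,0,-0.0015,0.0015,0,0],[0,0,0,0,0,0.010,0],[0,0,0,0,0,0.010,0],[0,0,0,0,0,0.005,0],[0,0,0,0,0,0,0]]]' 100
python3 -m crank '[[[0,0,0,0,0,0.002,0],[0,0,0,0,0,0.002,0],[0,0,0,0,0,0.002,0],[0,0,0,0,0,0,0],[0,0,0,0,0,0,0]]]'
python3 go.py .5725 -.0429 .056 .2382; python3 -c "
from go import *
print(r.observe()['ft_torque'])"
```

```text
clock: 10.38
tcp_pos: [0.638, -0.133, 0.3048]
eef_rot: [-0.065, -0.3, 0.931, 0.199]
wrist_force: [-0.5, -0.3, -1.6]
grip_width: 0.0288
finger_force: 100.5
clock: 11.0
tcp_pos: [0.6368, -0.1313, 0.3001]
eef_rot: [-0.064, -0.3, 0.931, 0.198]
wrist_force: [0.1, -0.1, -1.8]
grip_width: 0.0289
finger_force: 100.5
clock 11.0 pt [ 0.5802 -0.0524  0.0826] F [ 0.1 -0.1 -1.8] shift tool [0.0007 0.0003 0.0293]
[[-0.812, -0.533, -0.238], [-0.583, 0.742, 0.331], [-0.0, 0.408, -0.913]]
[-0.85119646 -0.63435389 -0.02690631]
```

```bash
python3 -m crank '[[[0,0,0,0,0,0.001,0],[0,0,0,0,0,0.001,0],[0,0,0,0,0,0.001,0],[0,0,0,0,0,0.001,0],[0,0,0,0,0,0,0]]]'
python3 go.py .5725 -.0429 .056 .2382; python3 -c "
from go import *
s,T=tool();print(T.inv().apply(s['wrist_force']),s['ft_torque'])"
python3 -m crank '[[[0,0,0,0,0,0.001,0],[0,0,0,0,0,0.001,0],[0,0,0,0,0,0.001,0],[0,0,0,0,0,0.001,0],[0,0,0,0,0,0,0]]]'
python3 go.py .5725 -.0429 .056 .2382; python3 -c "
from go import *
s,T=tool();print(T.inv().apply(s['wrist_force']),s['ft_torque'])"
```

```text
clock: 11.62
tcp_pos: [0.6355, -0.1305, 0.2967]
eef_rot: [-0.065, -0.3, 0.931, 0.198]
wrist_force: [-2.1, -3.8, 0.7]
grip_width: 0.029
finger_force: 101.0
clock 11.625 pt [ 0.5786 -0.0518  0.0792] F [-2.1 -3.8  0.7] shift tool [-0.0003  0.0004  0.0256]
[[-0.812, -0.533, -0.239], [-0.584, 0.742, 0.33], [0.002, 0.408, -0.913]]
[ 3.86350314 -1.41276692 -1.37451497] [-1.63514272  0.28676288  0.5628758 ]
clock: 12.25
tcp_pos: [0.635, -0.1291, 0.294]
eef_rot: [-0.063, -0.3, 0.931, 0.198]
wrist_force: [-1.6, -4.5, 3.8]
grip_width: 0.029
finger_force: 101.7
clock 12.25 pt [ 0.5786 -0.0504  0.0763] F [-1.6 -4.5  3.8] shift tool [0.0006 0.0005 0.0225]
[[-0.812, -0.533, -0.237], [-0.584, 0.742, 0.33], [-0.001, 0.406, -0.914]]
[ 3.87753886 -0.9384863  -4.54831854] [-1.45494062  0.4622996   0.55187943]
```

Contact on the jaws has begun, with a 4 N side load toward tool +x, so I'll yield 1.5 mm that way and push on.

```bash
python3 -m crank '[[[0,0,0,0.0015,-0.0003,0,0],[0,0,0,0,0,0.0015,0],[0,0,0,0,0,0.0015,0],[0,0,0,0,0,0.0015,0],[0,0,0,0,0,0,0]]]'
python3 go.py .5725 -.0429 .056 .2382; python3 -c "
from go import *
s,T=tool();print(T.inv().apply(s['wrist_force']),s['ft_torque'])"
```

```text
clock: 12.88
tcp_pos: [0.6328, -0.1279, 0.2883]
eef_rot: [-0.064, -0.3, 0.931, 0.199]
wrist_force: [-1.4, 0.2, 0.4]
grip_width: 0.0289
finger_force: 100.9
clock 12.875 pt [ 0.5761 -0.0489  0.0708] F [-1.4  0.2  0.4] shift tool [-0.0006  0.0003  0.0164]
[[-0.812, -0.533, -0.238], [-0.583, 0.741, 0.332], [-0.0, 0.408, -0.913]]
[1.01606893 1.03680185 0.02835085] [-0.8037817  -0.37446703  0.0500117 ]
```

Snapped on (the force has dropped, mouth ≈16.4 mm). Now compress the collar.

```bash
python3 -m crank '[[[0,0,0,0,0,0.0015,0],[0,0,0,0,0,0.0015,0],[0,0,0,0,0,0.0015,0],[0,0,0,0,0,0.0015,0],[0,0,0,0,0,0,0]]]'
python3 go.py .5725 -.0429 .056 .2382; python3 -c "
from go import *
s,T=tool();print(T.inv().apply(s['wrist_force']),s['ft_torque'])"
```

```text
clock: 13.5
tcp_pos: [0.6316, -0.1262, 0.2845]
eef_rot: [-0.063, -0.3, 0.931, 0.198]
wrist_force: [0.7, -0.9, 7.2]
grip_width: 0.0288
finger_force: 101.7
clock 13.5 pt [ 0.5754 -0.0474  0.0669] F [ 0.7 -0.9  7.2] shift tool [-0.0002  0.0005  0.0121]
[[-0.812, -0.534, -0.236], [-0.584, 0.741, 0.331], [-0.002, 0.406, -0.914]]
[-0.07813884  1.84627595 -7.08358413] [0.01896775 0.15517712 0.10698483]
```

```bash
python3 -m crank '[[[0,0,0,0,0.001,0,0],[0,0,0,0,0,0.0005,0],[0,0,0,0,0,0.0005,0],[0,0,0,0,0,0,0],[0,0,0,0,0,0,0]]]'
python3 go.py .5725 -.0429 .056 .2382; python3 -c "
from go import *
s,T=tool();print(T.inv().apply(s['wrist_force']),T.inv().apply(s['ft_torque']))"
```

```text
clock: 14.12
tcp_pos: [0.6312, -0.1257, 0.2844]
eef_rot: [-0.062, -0.3, 0.931, 0.197]
wrist_force: [-0.3, -1.1, 6.2]
grip_width: 0.0287
finger_force: 101.8
clock 14.125 pt [ 0.5754 -0.0472  0.0665] F [-0.3 -1.1  6.2] shift tool [-0.0001  0.0004  0.0117]
[[-0.812, -0.534, -0.234], [-0.583, 0.742, 0.33], [-0.002, 0.405, -0.915]]
[ 0.88022339  1.8156025  -6.00912846] [ 0.41276866  0.25459396 -0.02859292]
```

```bash
python3 -m crank '[[[0,0,0,0,0,0.0008,0],[0,0,0,0,0,0.0007,0],[0,0,0,0,0,0,0],[0,0,0,0,0,0,0],[0,0,0,0,0,0,0]]]'
python3 - <<'E'
from go import *
import cv2
report([.5725,-.0429,.056],.2382)
s,T=tool();print(T.inv().apply(s['wrist_force']),T.inv().apply(s['ft_torque']))
im=np.mean([r.get_image("scene").astype(float) for _ in range(4)],0)[150:240,280:400,::-1]
cv2.imwrite("pics/f1.png",np.clip(cv2.resize(im,(800,600),interpolation=2)*1.1,0,255).astype(np.uint8))
E
```

```text
clock: 14.75
tcp_pos: [0.6309, -0.1253, 0.2834]
eef_rot: [-0.062, -0.3, 0.931, 0.197]
wrist_force: [0.4, -1.8, 8.8]
grip_width: 0.0291
finger_force: 101.8
clock 14.75 pt [ 0.5752 -0.0468  0.0655] F [ 0.4 -1.8  8.8] shift tool [-0.      0.0005  0.0106]
[[-0.812, -0.535, -0.234], [-0.584, 0.742, 0.33], [-0.003, 0.404, -0.915]]
[ 0.6922299  1.9510034 -8.7218969] [0.3547922  0.27302764 0.03453252]
```

View pics/f1.png

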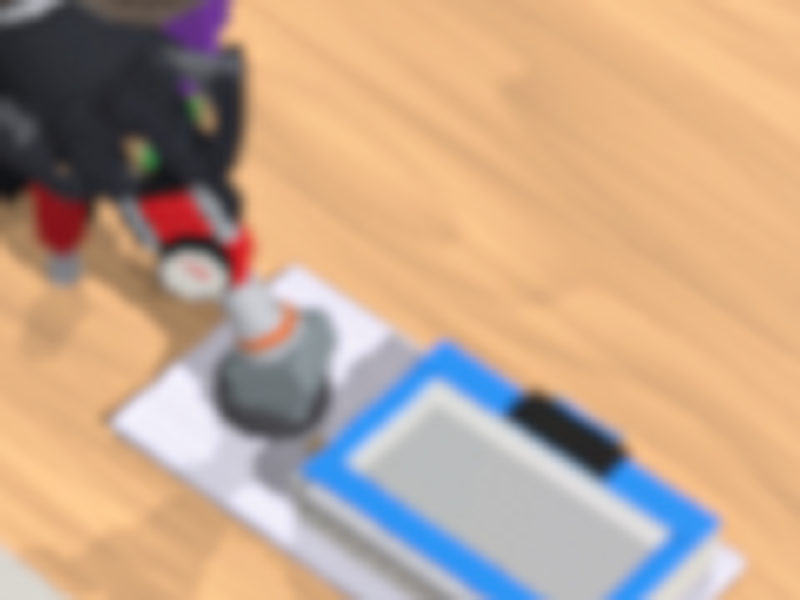

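The picture shows the lid flat and shut, the nose seated on the orange collar at about (268,325), squarely on the nipple, and the gauge gripped. About 11 N axial and a 10.6 mm mouth height both put the collar about 7 mm down.

```bash
python3 -c "
from workcell import r
print(r.sign_off())"
```

```text
the job is handed in; nothing more can be done
None
```

I handed the job in at about 15 s with the lid shut and the gauge snapped onto the nipple, still gripped and pushing; by my estimate the orange collar is about 7 of its 8 mm down, and no verdict came back.

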